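# Shut up the artist's wax chest

### The arm

A 6-joint arm with a two-finger parallel gripper is mounted at the origin on a cart in front of the work surface, level with it; the furniture and walls round the work are solid. World frame = base frame: x ahead of the robot, y to its left, z up, the work surface at z = 0. Lengths are in m, angles in rad, forces in N, time in s.
With the tool pointing down it reaches from about 0.425 to 0.95 m from the base axis. Payload 3.5 kg.
Tool frame: the origin (TCP) lies between the finger pads; the fingertips stand 17 mm ahead of it and the grasp point (between the pads) lies 2 mm behind it; z points along the fingers, y is the direction in which the jaws open and shut (so a half turn about z gives the same grasp; the last joint's range is limited). The gripper opens to 85 mm and grips with 20 to 120 N. Pads are 22 mm wide; open, the fingers measure 114 mm over their backs; the gripper's body (76 mm by 85 mm) begins 54 mm behind the grasp point. The pads swing forward as they close: fully open they stand 13 mm farther back than shut.
Start: joints at [1.099, 0.286, 1.577, -0, 1.279, -0.15], TCP at [0.213, 0.64, 0.248] pointing down, gripper open.
Joint ranges: [-2.77, 2.77], [-0.9, 2.22], [0.21, 2.48], [-1.53, 4.67], [0.24, 2.81], [-2.84, 2.84]. Speed limits (rad/s): [2.79, 2.79, 3.14, 3.14, 3.14, 3.14].

### API

Orientations are given as a unit quaternion [x, y, z, w].
In Python, from plant import ctrl gives the robot as it stands.
- The arm moves only by the tool carry_out, never from a script. Its argument "commands" is a list of rows, each an object with "delta_pos": the shift along the tool's x, y, z in m, a list of three; "delta_rot": the turn, a rotation vector about the tool's x, y, z in rad, a list of three; "claw": the opening in per cent of the stroke, from 0 (shut) to 100 (fully open). A call has 1 to 8 rows; each row is the pose to reach, as a shift and turn from the pose measured when the call began, along the tool's axes at that moment; what a row does not reach only later rows make up. A row lasts 1/12 s, in which the tool goes at most 41.7 mm and 7.16 degrees, less where a joint would pass 70% of its speed; a pose out of reach is approached as far as the arm can. A call with a gripper value outside its range is refused whole. The fingers move at their own pace and stop on an object; "force" is the grip in N (left out, the last holds). Time passes only in rows, so rows that repeat a pose let the fingers close. It gives the time, the measured TCP pose, the force and the opening at its end, in the units of the state.
- ctrl.get_state(): the state, without advancing time (a new reading comes with each control period).
- ctrl.read_camera(name): name is "scene" or "top" or "wrist"; returns (picture, depth): 420x560x3 uint8, red, green, blue; 420x560 float32, m along the optical axis (not along the pixel's ray), 0 where there is no reading.
- ctrl.camera_info(name): a dict with "fx", "fy", "cx", "cy" (pixels), "k1" (the pictures are not rectified: a ray, as slopes to the right and down, at radius r is drawn at 1 + k1 r^2 times it, then the intrinsics apply), "rvec" (rotation vector, rad) and "tvec" (3), from world to camera coordinates, as OpenCV has them; the wrist camera has in their place "mount" (4x4, takes a point from camera to tool coordinates, whose origin is the TCP and whose axes are the flange's). Camera axes: x right, y down, z forward; pixel columns grow to the right and rows downward; lengths in m; the calibration is good to about 2 mm. A picture is of the moment at which its call begins: read the wrist's pose just before it. camera_info takes no time and is no camera call.
- ctrl.sign_off(): hands the job in, once; it reports no verdict.
The state is a dict: "time": time; "qpos": joint angles; "dq": joint speeds; "joint_efforts": joint torques, N m; "eef_pos": TCP position; "tcp_rot": TCP orientation; "contact_force": force on the tool from outside, world axes, zero at the start; "wrist_torque": the same for the moment, N m; "opening": opening from 0.0 (shut) to 1.0 (fully open).
Only numpy, scipy, OpenCV 4.12 (cv2) and the standard library are available. Lean on these libraries where they do the work, as an engineer would, in place of code of your own. Each camera call takes 0.05 s, during which the arm holds its last target.

### The job

Shut up the small wooden wax chest with your fingertips alone: first push both of its drawers fully home, then push the open lid over and down until it lies flat on the chest. Do it gently, without slamming or throwing back the lid, slamming a drawer, lifting the chest or shoving it along the bench, and leave the loose things round it where they are.

Things in the scene. Friction and masses are not known exactly. Their poses are not given: they have to be found in the camera images.
- chest: Small plain wooden chest, loose on the bench, about 3 to 4 kg, with a wood-on-wood hold of some 15 N or more before it slides: 150 (x) by 260 (y) by 75 mm high without the lid. Origin: centre of its underside; x points to the back (the hinge side), y to its left as seen from the front, z up. Two drawers side by side fill the lower half of its front (x = -75 mm), an open tray lies above them under the lid. It stands within 0.4 rad of facing the robot.
- drawer_left (a joint): Slide of the left drawer (+y): how far it stands out of the front, in m, 0 = fully home with its face flush with the chest's front; starts 0.03 to 0.07, stop at 0.085. Slides with 1 to 2 N of friction and stays where it is left.
- drawer_right (a joint): Slide of the right drawer (-y), as the left.
- drawer_left_front (a point): Point on the outer face of the left drawer's flat front, in the middle of its width, 19.5 mm above the bench. The front is 115 mm wide and reaches from 7.5 to 42.5 mm above the bench, with a finger notch 28 mm wide and 11 mm deep in the middle of its upper edge. Axes as the chest's; it moves out along the chest's -x.
- drawer_right_front (a point): The same point on the right drawer's front.
- lid (a joint): Angle of the lid in rad: 0 = shut, lying flat on the chest; 1.57 = standing upright; starts 1.2 to 1.5, stop at 1.75. The hinge is stiff: the lid stays at any angle, does not fall, and takes 1 to 3 N at its free edge to swing.
- lid_edge (a point): Middle of the lid's free edge, on its outer face (which is on top when shut, and faces the back and up while open). The lid is a flat board 156 mm from hinge to free edge, 264 mm wide and 12 mm thick; shut, its top is 87 mm above the bench. Site x points from free edge to hinge, z out of the outer face.
- lid_hinge (a point): Middle of the hinge line, at the chest's upper back edge (75 mm behind the chest's centre, 75 mm above the bench), on the lid's inner face; the line runs along the chest's y.
- small_tin: Bystander: small open metal tin, 63 x 65 x 45 mm, on the left of the chest. Origin: centre of its underside.
- tape_roll: Bystander: roll of masking tape lying flat, 93 mm across, 24 mm high, on the right of the chest. Origin: centre of its underside.
- wax_lump: Bystander: lump of pale wax, 29 x 40 x 19 mm, on the bench in front of the chest, between the lines of the two drawers. Origin: centre of its underside.

How it is judged:
By the outcome, as a careful person would: the job done as asked, in the order asked, and still so for the second after the job is handed in, with the robot touching nothing.
It also fails if it takes over 61 s, if anything falls off the work surface, if the arm or the gripper's body presses on something with over 40 N, if the wrist force passes 120 N, or if a joint passes its speed limit or range.

## Working session

There is one attempt and no reset: what is moved stays moved. The work goes in short steps, Python scripts to look and compute and a tool call to move; the robot and the scene stay as the last step left them, time stands still between calls to the robot, and variables do not carry over. Pictures are saved under pics/ and viewed, and the job is handed in when it is done.

Besides the shell and the picture viewer there is one more tool, called as name(argument=value, ...) on one line, values as JSON. carry_out: Moves the arm, as the interface text tells. Its arguments: {"type":"object","properties":{"commands":{"type":"array"},"force":{"type":"number"}},"required":["commands"]}

```bash
ls; mkdir -p pics; python3 - <<'E'
from plant import ctrl
import cv2,numpy as np
print(ctrl.get_state())
for n in("scene","top"):
    p,d=ctrl.read_camera(n); cv2.imwrite(f"pics/{n}0.png",p[:,:,::-1]); np.savez(f"{n}0.npz",p=p,d=d); print(n,ctrl.camera_info(n))
print(ctrl.camera_info("wrist"))
E
```

```text
pics
{'time': 0.0, 'qpos': array([ 1.09898133e+00,  2.87169090e-01,  1.57819889e+00, -1.21556997e-05,
        1.27861526e+00, -1.50013205e-01]), 'dq': array([-8.71574532e-04, -1.17045447e-04, -7.24442384e-04, -5.66896500e-04,
       -4.87044931e-05,  3.44059109e-04]), 'joint_efforts': array([ 1.81768653e-03, -4.05970252e+01, -2.92631418e+01, -8.43357998e-05,
        5.66227201e-03, -5.36527793e-06]), 'eef_pos': array([0.21317978, 0.6397881 , 0.24693301]), 'tcp_rot': array([ 1.60205683e-01,  9.87082930e-01, -1.13976390e-03, -3.60135665e-04]), 'contact_force': array([ 0.14391379, -0.69476895, -0.26933503]), 'wrist_torque': array([-0.02669042, -0.0405043 , -0.02768107]), 'opening': 1.0018391703163385}
scene {'fx': 405.7801989508054, 'fy': 405.7801989508054, 'cx': 284.7098014469752, 'cy': 210.78513955489936, 'k1': -0.044250234073268974, 'rvec': array([ 2.08324427, -1.1302323 ,  0.48429709]), 'tvec': array([-0.27081994,  0.40197378,  0.53407041])}
top {'fx': 435.25092990680304, 'fy': 435.25092990680304, 'cx': 282.3764117896938, 'cy': 215.2420471987886, 'k1': -0.03567373193679997, 'rvec': array([ 2.14167275, -2.19407715,  0.06380961]), 'tvec': array([0.07109162, 0.56806824, 1.09180483])}
{'fx': 290.56163815680077, 'fy': 290.56163815680077, 'cx': 283.38968734474975, 'cy': 212.37701033932711, 'k1': -0.05796866751774735, 'mount': array([[ 6.22754288e-04, -9.65935854e-01, -2.58780870e-01,
         6.52457939e-02],
       [ 9.99999689e-01,  4.76478286e-04,  6.27970045e-04,
         1.26227478e-04],
       [-4.83275316e-04, -2.58781181e-01,  9.65935850e-01,
        -1.25218685e-01],
       [ 0.00000000e+00,  0.00000000e+00,  0.00000000e+00,
         1.00000000e+00]])}
```

View pics/scene0.png

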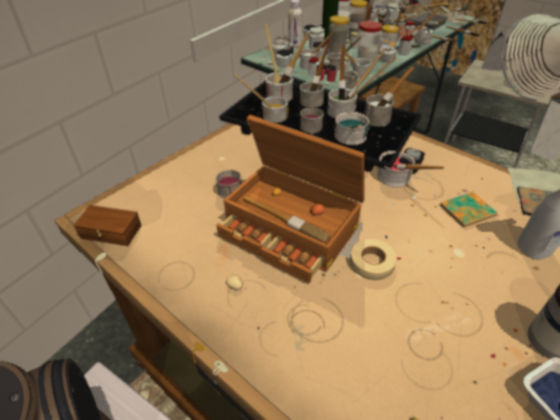

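View pics/top0.png

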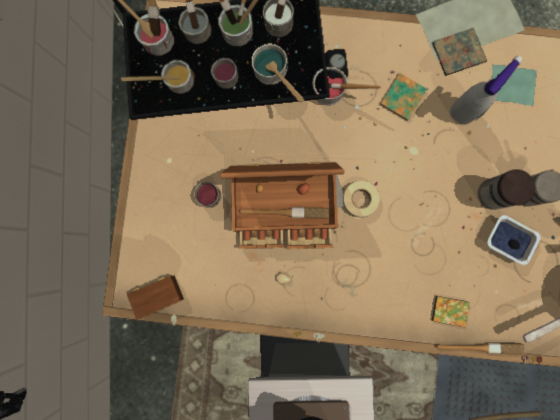

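The top view shows the chest centred near (285,200), with its lid hinge up (away from the robot). The drawers' fronts are at row ~245, the wax lump at (283,279), the tape at (361,199) and the tin at (207,194). Next I'll measure from depth.

```bash
cat > h.py <<'E'
import numpy as np,cv2
from scipy.spatial.transform import Rotation as R
from plant import ctrl
def K(i): return np.array([[i['fx'],0,i['cx']],[0,i['fy'],i['cy']],[0,0,1.]])
def extr(n,st=None):
    i=ctrl.camera_info(n)
    if n!="wrist":
        Rm=R.from_rotvec(i['rvec']).as_matrix(); return Rm.T,-Rm.T@i['tvec']
    T=np.eye(4);T[:3,:3]=R.from_quat(st['tcp_rot']).as_matrix();T[:3,3]=st['eef_pos']
    M=T@i['mount']; return M[:3,:3],M[:3,3]
def cloud(n,d,st=None):
    i=ctrl.camera_info(n); h,w=d.shape
    u,v=np.meshgrid(np.arange(w),np.arange(h))
    p=np.stack([u,v],-1).reshape(-1,1,2).astype(float)
    s=cv2.undistortPoints(p,K(i),np.array([i['k1'],0,0,0.])).reshape(h,w,2)
    c=np.dstack([s*d[...,None],d]); Rm,t=extr(n,st)
    W=c@Rm.T+t; W[d==0]=np.nan; return W
def proj(n,X,st=None):
    i=ctrl.camera_info(n);Rm,t=extr(n,st)
    c=(np.atleast_2d(X)-t)@Rm
    s=c[:,:2]/c[:,2:]; r=(s**2).sum(1,keepdims=True); s=s*(1+i['k1']*r)
    return s*[i['fx'],i['fy']]+[i['cx'],i['cy']]
E
python3 - <<'E'
from h import *
import numpy as np
np.set_printoptions(precision=4,suppress=True)
z=np.load('top0.npz');W=cloud("top",z['d'])
for u,v in [(285,203),(207,194),(361,185),(283,279),(260,239),(310,238),(285,168),(225,168),(340,168),(150,200),(240,260),(235,246),(330,246)]: print(u,v,W[v,u])
z2=np.load('scene0.npz');W2=cloud("scene",z2['d'])
for u,v in [(310,160),(340,170),(280,150),(180,280),(290,258),(235,283),(372,245)]: print('s',u,v,W2[v,u])
# save overlay zoom
p=z['p'][140:300,180:400];cv2.imwrite('pics/topz.png',cv2.resize(p,None,fx=3.5,fy=3.5,interpolation=cv2.INTER_CUBIC)[:,:,::-1])
p=z2['p'][110:300,200:400];cv2.imwrite('pics/scz.png',cv2.resize(p,None,fx=3.1,fy=3.1,interpolation=cv2.INTER_CUBIC)[:,:,::-1])
# lid plane from scene: hull
from numpy.linalg import svd
m=np.zeros(z2['d'].shape,bool);cv2p=np.array([[262,130],[355,168],[355,188],[265,160]])
mm=np.zeros(m.shape,np.uint8);cv2.fillPoly(mm,[cv2p],1)
P=W2[mm>0];P=P[~np.isnan(P[:,0])];c=np.median(P,0)
for _ in range(5):
    n=svd(P-P.mean(0),full_matrices=False)[2][2];e=(P-P.mean(0))@n;P=P[abs(e)<2.5*e.std()]
n*=-np.sign(n[0]);print('inner normal',n,P.mean(0),e.std(), 'lid ang', np.arctan2(-n[0:2]@n[:2]/np.hypot(*n[:2]),n[2]),'yaw',np.arctan2(-n[1],-n[0]))
E
```

```text
285 203 [0.5985 0.0495 0.0469]
207 194 [0.6299 0.2515 0.0225]
361 185 [ 0.6428 -0.1469  0.0225]
283 279 [0.407  0.0597 0.0173]
260 239 [0.51   0.1155 0.0301]
310 238 [ 0.5096 -0.0116  0.0269]
285 168 [0.6624 0.0456 0.1778]
225 168 [ 0.702   0.2079 -0.0036]
340 168 [ 0.6525 -0.0728  0.2128]
150 200 [ 0.6213  0.409  -0.0014]
240 260 [ 0.4574  0.1712 -0.0011]
235 246 [ 0.4942  0.1839 -0.0025]
330 246 [ 0.4879 -0.0605  0.0422]
s 310 160 [0.6536 0.0403 0.1617]
s 340 170 [ 0.6566 -0.0278  0.1618]
s 280 150 [0.6564 0.1169 0.1568]
s 180 280 [0.3544 0.161  0.0005]
s 290 258 [ 0.5062 -0.0053  0.0254]
s 235 283 [0.4001 0.0539 0.0174]
s 372 245 [ 0.6293 -0.1305  0.0252]
inner normal [-0.9558 -0.0056 -0.2941] [0.6571 0.0526 0.154 ] 0.0006944785582946493 lid ang -1.869337967350431 yaw 0.005829990925437682
```

View pics/topz.png

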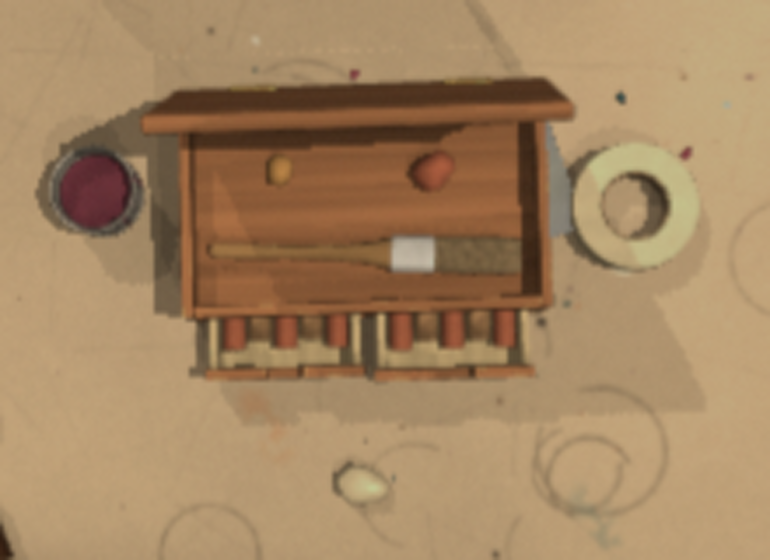

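View pics/scz.png

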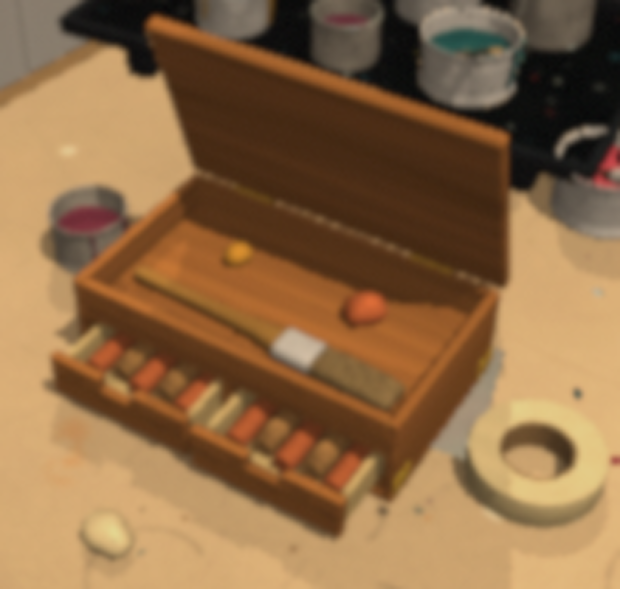

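```bash
python3 - <<'E'
from h import *
np.set_printoptions(precision=4,suppress=True)
z=np.load('top0.npz');W=cloud("top",z['d']).reshape(-1,3);W=W[~np.isnan(W[:,0])]
z2=np.load('scene0.npz');S=cloud("scene",z2['d']).reshape(-1,3);S=S[~np.isnan(S[:,0])]
def rng(P,lo,hi):
    return P[np.all((P>lo)&(P<hi),1)]
for nm,P in(('top',W),('scene',S)):
    for a in np.arange(-0.07,0.18,0.02):
        q=rng(P,[.44,a,.034],[.526,a+.02,.05]); r=rng(P,[.5,a,.068],[.56,a+.02,.08]); s=rng(P,[.45,a,.008],[.526,a+.02,.034])
        f=lambda q:(len(q),)+tuple(np.round(np.percentile(q[:,0],[5,50,95]),4)) if len(q)>2 else None
        print(nm,round(a,2),'drawer top',f(q),'rim',f(r), 'face',f(s))
    r=rng(P,[.54,-.2,.068],[.62,.3,.08]);print('rim y',np.percentile(r[:,1],[1,5,95,99]))
    l=rng(P,[.58,-.2,.1],[.72,.3,.26]);print('lid y',np.percentile(l[:,1],[.5,99.5]),'zmax',np.percentile(l[:,2],[99,99.8]),'xmin',np.percentile(l[:,0],[.2,1]))
    w=rng(P,[.36,.0,.006],[.45,.12,.03]);print('wax',w.min(0),w.max(0),len(w))
    w=rng(P,[.55,-.24,.015],[.7,-.092,.04]);print('tape',w.min(0),w.max(0))
    w=rng(P,[.55,.195,.012],[.7,.3,.06]);print('tin',w.min(0),w.max(0))
E
```

```text
top -0.07 drawer top (34, np.float64(0.4854), np.float64(0.4904), np.float64(0.5191)) rim (27, np.float64(0.5337), np.float64(0.5363), np.float64(0.551)) face (63, np.float64(0.4935), np.float64(0.5064), np.float64(0.524))
top -0.05 drawer top (23, np.float64(0.4858), np.float64(0.4884), np.float64(0.4911)) rim (26, np.float64(0.5342), np.float64(0.5367), np.float64(0.5393)) face (92, np.float64(0.494), np.float64(0.5092), np.float64(0.5241))
top -0.03 drawer top (6, np.float64(0.4862), np.float64(0.4887), np.float64(0.4913)) rim (33, np.float64(0.5324), np.float64(0.5351), np.float64(0.5398)) face (114, np.float64(0.4866), np.float64(0.5071), np.float64(0.5244))
top -0.01 drawer top (10, np.float64(0.4845), np.float64(0.4871), np.float64(0.491)) rim (26, np.float64(0.5327), np.float64(0.5353), np.float64(0.5401)) face (122, np.float64(0.4868), np.float64(0.5072), np.float64(0.525))
top 0.01 drawer top (24, np.float64(0.4847), np.float64(0.4874), np.float64(0.49)) rim (24, np.float64(0.5331), np.float64(0.5357), np.float64(0.5383)) face (103, np.float64(0.4931), np.float64(0.5104), n
[... 4466 characters left out ...]
 top (58, np.float64(0.4853), np.float64(0.4894), np.float64(0.5206)) rim (39, np.float64(0.5301), np.float64(0.5321), np.float64(0.5373)) face (120, np.float64(0.4852), np.float64(0.5049), np.float64(0.5241))
scene 0.17 drawer top (6, np.float64(0.4857), np.float64(0.4898), np.float64(0.5141)) rim (66, np.float64(0.5295), np.float64(0.5412), np.float64(0.5572)) face (9, np.float64(0.4856), np.float64(0.4866), np.float64(0.5103))
rim y [-0.0754 -0.075   0.1836  0.1848]
lid y [-0.0764  0.1843] zmax [0.2276 0.2282] xmin [0.6341 0.6354]
wax [0.3929 0.0434 0.0061] [0.4191 0.082  0.0227] 191
tape [ 0.559  -0.1903  0.015 ] [ 0.6554 -0.0973  0.0278]
tin [0.5946 0.2183 0.0121] [0.6588 0.2844 0.0488]
```

```bash
cat >> h.py <<'E'
def tgt(pos,tilt=0.,yaw=0.):
    # print delta to reach TCP pos, tool down, tool x=-world x; tilt>0 : tip leads to +x
    s=ctrl.get_state(); R0=R.from_quat(s['tcp_rot'])
    Rt=R.from_euler('z',yaw)*R.from_euler('y',-tilt)*R.from_quat([0,1,0,0])
    print('dpos',np.round(R0.inv().apply(np.array(pos)-s['eef_pos']),4),'drot',np.round((R0.inv()*Rt).as_rotvec(),4))
    print('at',np.round(s['eef_pos'],4),'t',round(s['time'],2),'F',np.round(s['contact_force'],2))
E
python3 -c "
from h import *
tgt([.43,.115,.2],.2)"
```

```text
dpos [-0.3717 -0.4292  0.0479] drot [-0.0343 -0.199  -0.3206]
at [0.2132 0.6399 0.2471] t 0.1 F [ 0.44  0.15 -0.97]
```

carry_out(commands=[{"delta_pos": [-0.37,-0.43,0.05],"delta_rot": [-0.034,-0.2,-0.32],"claw": 0},{"delta_pos": [-0.37,-0.43,0.05],"delta_rot": [-0.034,-0.2,-0.32],"claw": 0},{"delta_pos": [-0.37,-0.43,0.05],"delta_rot": [-0.034,-0.2,-0.32],"claw": 0},{"delta_pos": [-0.37,-0.43,0.05],"delta_rot": [-0.034,-0.2,-0.32],"claw": 0},{"delta_pos": [-0.37,-0.43,0.05],"delta_rot": [-0.034,-0.2,-0.32],"claw": 0},{"delta_pos": [-0.37,-0.43,0.05],"delta_rot": [-0.034,-0.2,-0.32],"claw": 0},{"delta_pos": [-0.37,-0.43,0.05],"delta_rot": [-0.034,-0.2,-0.32],"claw": 0},{"delta_pos": [-0.37,-0.43,0.05],"delta_rot": [-0.034,-0.2,-0.32],"claw": 0}])

```text
time: 0.77
eef_pos: [0.3389, 0.3311, 0.2182]
tcp_rot: [-0.0, 0.995, -0.0, 0.1]
contact_force: [0.6, 0.4, 0.7]
opening: 0.002
```

```bash
python3 -c "
from h import *
tgt([.43,.115,.2],.2)"
```

```text
dpos [-0.0856 -0.2161  0.0361] drot [-0.0006  0.0008  0.0005]
at [0.3389 0.3311 0.2182] t 0.77 F [0.63 0.43 0.72]
```

carry_out(commands=[{"delta_pos": [-0.086,-0.216,0.036],"delta_rot": [0,0,0],"claw": 0},{"delta_pos": [-0.086,-0.216,0.036],"delta_rot": [0,0,0],"claw": 0},{"delta_pos": [-0.086,-0.216,0.036],"delta_rot": [0,0,0],"claw": 0},{"delta_pos": [-0.086,-0.216,0.036],"delta_rot": [0,0,0],"claw": 0},{"delta_pos": [-0.086,-0.216,0.036],"delta_rot": [0,0,0],"claw": 0},{"delta_pos": [-0.086,-0.216,0.036],"delta_rot": [0,0,0],"claw": 0},{"delta_pos": [-0.086,-0.216,0.036],"delta_rot": [0,0,0],"claw": 0},{"delta_pos": [-0.086,-0.216,0.036],"delta_rot": [0,0,0],"claw": 0}])

```text
time: 1.43
eef_pos: [0.4304, 0.1137, 0.1997]
tcp_rot: [0.002, 0.995, -0.0, 0.1]
contact_force: [-0.1, 1.0, 0.1]
opening: -0.001
```

```bash
python3 - <<'E'
from h import *
np.set_printoptions(precision=4,suppress=True)
st=ctrl.get_state();tgt([.43,.115,.2],.2)
p,d=ctrl.read_camera("wrist");cv2.imwrite('pics/w1.png',p[:,:,::-1])
W=cloud("wrist",d,st)
T=R.from_quat(st['tcp_rot']).inv().apply((W-st['eef_pos']).reshape(-1,3))
m=(abs(T[:,0])<.03)&(abs(T[:,1])<.04)&(T[:,2]<.05)
Q=T[m];print(len(Q),Q.min(0),Q.max(0))
for a in np.arange(-.06,.05,.01):
    q=Q[(Q[:,2]>a)&(Q[:,2]<a+.01)]
    if len(q):print(round(a,3),len(q),q.min(0),q.max(0))
p,d=ctrl.read_camera("scene");cv2.imwrite('pics/s1.png',p[:,:,::-1])
W=cloud("scene",d,st)
T=R.from_quat(st['tcp_rot']).inv().apply((W-st['eef_pos']).reshape(-1,3))
m=(abs(T[:,0])<.03)&(abs(T[:,1])<.04)&(T[:,2]<.05)
Q=T[m];print(len(Q))
for a in np.arange(-.06,.05,.01):
    q=Q[(Q[:,2]>a)&(Q[:,2]<a+.01)]
    if len(q):print(round(a,3),len(q),q.min(0),q.max(0))
E
```

```text
dpos [ 0.0003  0.0013 -0.0004] drot [-0.0012 -0.0004 -0.0035]
at [0.4304 0.1137 0.1997] t 1.43 F [-0.11  1.03  0.13]
37664 [-0.0118 -0.04   -0.0864] [0.0219 0.04   0.0131]
-0.06 6606 [-0.0069 -0.04   -0.06  ] [ 0.018  0.04  -0.05 ]
-0.05 3618 [-0.0088 -0.04   -0.05  ] [ 0.0178  0.04   -0.04  ]
-0.04 4554 [-0.0097 -0.0387 -0.04  ] [ 0.0145  0.0394 -0.03  ]
-0.03 1347 [-0.0118 -0.0299 -0.03  ] [ 0.0142  0.031  -0.02  ]
-0.02 571 [-0.0111 -0.0133 -0.02  ] [ 0.0116  0.0138 -0.01  ]
-0.01 568 [ 0.0062 -0.0133 -0.01  ] [ 0.0117  0.0139 -0.    ]
0.0 431 [ 0.0061 -0.0132  0.    ] [0.0117 0.0138 0.0099]
0.01 69 [ 0.0062 -0.0116  0.01  ] [0.0113 0.0121 0.0131]
2655
-0.06 123 [-0.0109 -0.0385 -0.0599] [ 0.0183  0.04   -0.05  ]
-0.05 95 [-0.0108 -0.0386 -0.05  ] [ 0.0178  0.0397 -0.04  ]
-0.04 130 [-0.0073 -0.0339 -0.04  ] [ 0.0149  0.0382 -0.03  ]
-0.03 36 [ 0.0077 -0.024  -0.0299] [ 0.0143  0.0253 -0.0208]
-0.02 39 [ 0.0038 -0.0118 -0.0197] [ 0.0128  0.0158 -0.0101]
-0.01 59 [-0.0058 -0.0128 -0.01  ] [ 0.0126  0.0148 -0.0004]
0.0 51 [-0.0064 -0.0128  0.    ] [0.0124 0.0086 0.0099]
0.01 8 [ 0.0067 -0.0047  0.01  ] [0.0117 0.0067 0.0146]
```

View pics/w1.png

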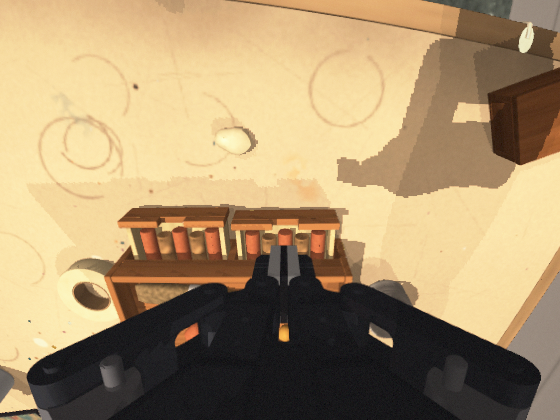

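View pics/s1.png

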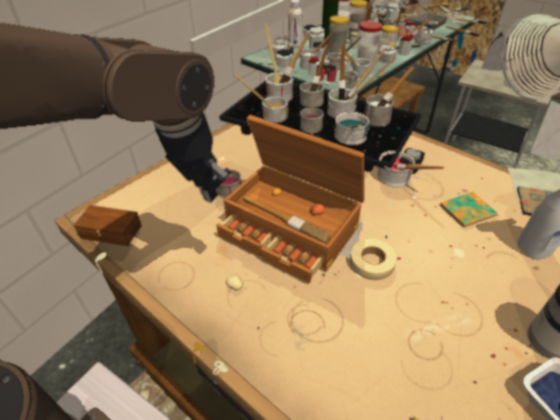

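The wrist view shows the closed fingertips and both drawers, with the wax at (235,140), clear of the push lines. Next I lower the fingers in front of the left drawer.

```bash
python3 -c "
from h import *
tgt([.445,.116,.038],.15)"
```

```text
dpos [0.0174 0.0006 0.1616] drot [-0.0003  0.0499  0.0004]
at [0.43   0.1155 0.1999] t 1.53 F [0.83 0.32 0.33]
```

carry_out(commands=[{"delta_pos": [0.017,0,0.04],"delta_rot": [0,0.05,0],"claw": 0},{"delta_pos": [0.017,0,0.075],"delta_rot": [0,0.05,0],"claw": 0},{"delta_pos": [0.017,0,0.105],"delta_rot": [0,0.05,0],"claw": 0},{"delta_pos": [0.017,0,0.13],"delta_rot": [0,0.05,0],"claw": 0},{"delta_pos": [0.017,0,0.15],"delta_rot": [0,0.05,0],"claw": 0},{"delta_pos": [0.0175,0,0.1615],"delta_rot": [0,0.05,0],"claw": 0},{"delta_pos": [0.0175,0,0.1615],"delta_rot": [0,0.05,0],"claw": 0},{"delta_pos": [0.0175,0,0.1615],"delta_rot": [0,0.05,0],"claw": 0}])

```text
time: 2.2
eef_pos: [0.444, 0.1167, 0.0376]
tcp_rot: [-0.001, 0.997, -0.0, 0.074]
contact_force: [-0.5, -0.1, 0.6]
opening: -0.002
```

```bash
python3 -c "
from h import *
tgt([.475,.116,.038],.15);tgt([.515,.116,.038],.15)
p,d=ctrl.read_camera('scene');cv2.imwrite('pics/s2.png',cv2.resize(p[110:310,180:400],None,fx=3,fy=3)[:,:,::-1])"
```

```text
dpos [-0.0307 -0.0008  0.0042] drot [ 0.0001 -0.002   0.0029]
at [0.444  0.1167 0.0376] t 2.2 F [-0.46 -0.14  0.62]
dpos [-0.0703 -0.0009  0.0101] drot [ 0.0001 -0.002   0.0029]
at [0.444  0.1167 0.0376] t 2.2 F [-0.46 -0.14  0.62]
```

View pics/s2.png

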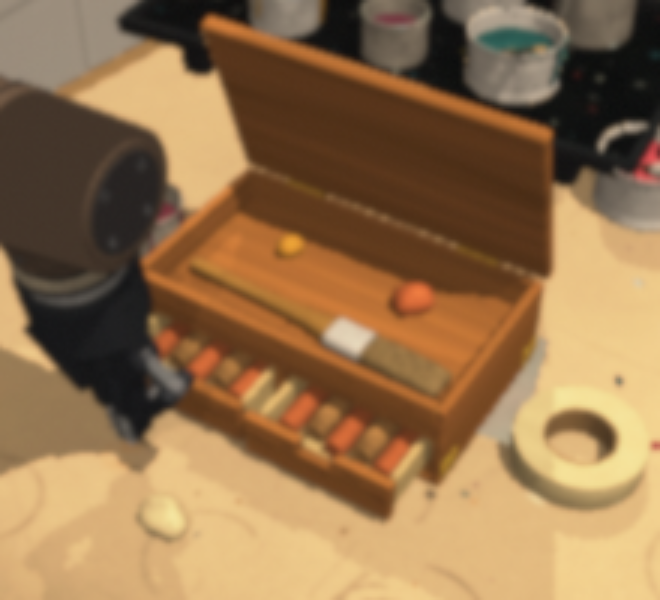

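carry_out(commands=[{"delta_pos": [-0.005,-0.001,0.001],"delta_rot": [0,0,0],"claw": 0},{"delta_pos": [-0.01,-0.001,0.001],"delta_rot": [0,0,0],"claw": 0},{"delta_pos": [-0.015,-0.001,0.002],"delta_rot": [0,0,0],"claw": 0},{"delta_pos": [-0.02,-0.001,0.003],"delta_rot": [0,0,0],"claw": 0},{"delta_pos": [-0.023,-0.001,0.003],"delta_rot": [0,0,0],"claw": 0},{"delta_pos": [-0.026,-0.001,0.004],"delta_rot": [0,0,0],"claw": 0},{"delta_pos": [-0.029,-0.001,0.004],"delta_rot": [0,0,0],"claw": 0},{"delta_pos": [-0.032,-0.001,0.004],"delta_rot": [0,0,0],"claw": 0}])

```text
time: 2.92
eef_pos: [0.4766, 0.1155, 0.0389]
tcp_rot: [-0.001, 0.997, -0.0, 0.074]
contact_force: [-0.8, 0.5, -0.3]
opening: 0.001
```

```bash
python3 -c "
from h import *
tgt([.505,.116,.038],.15)"
```

```text
dpos [-0.028   0.0004  0.0051] drot [-0.     -0.002   0.0025]
at [0.4766 0.1155 0.0389] t 2.92 F [-0.79  0.54 -0.28]
```

carry_out(commands=[{"delta_pos": [-0.003,0,0.001],"delta_rot": [0,0,0],"claw": 0},{"delta_pos": [-0.007,0,0.001],"delta_rot": [0,0,0],"claw": 0},{"delta_pos": [-0.011,0,0.002],"delta_rot": [0,0,0],"claw": 0},{"delta_pos": [-0.015,0,0.003],"delta_rot": [0,0,0],"claw": 0},{"delta_pos": [-0.019,0,0.003],"delta_rot": [0,0,0],"claw": 0},{"delta_pos": [-0.023,0,0.004],"delta_rot": [0,0,0],"claw": 0},{"delta_pos": [-0.026,0,0.005],"delta_rot": [0,0,0],"claw": 0},{"delta_pos": [-0.028,0,0.005],"delta_rot": [0,0,0],"claw": 0}])

```text
time: 3.58
eef_pos: [0.5056, 0.1156, 0.0381]
tcp_rot: [-0.001, 0.997, -0.0, 0.074]
contact_force: [-0.4, -0.9, -0.6]
opening: -0.002
```

```bash
python3 -c "
from h import *
tgt([.515,.116,.038],.15)
st=ctrl.get_state()
p,d=ctrl.read_camera('wrist');cv2.imwrite('pics/w3.png',p[:,:,::-1])"
```

```text
dpos [-0.0093  0.0004  0.0015] drot [ 0.     -0.0018  0.0023]
at [0.5056 0.1156 0.0381] t 3.58 F [-0.35 -0.88 -0.63]
```

View pics/w3.png

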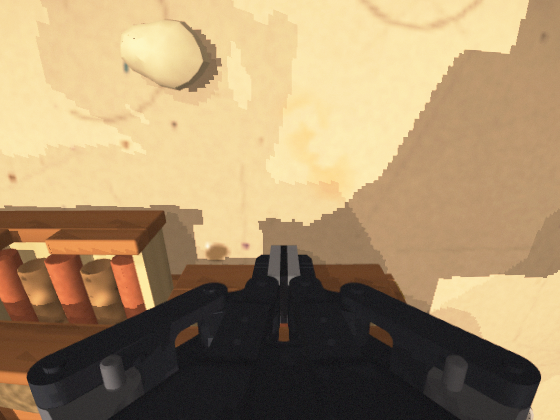

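The left drawer is moving in with the fingers, and its front edge is at about row 265. I'll finish slowly while watching the force.

carry_out(commands=[{"delta_pos": [-0.0015,0,0],"delta_rot": [0,0,0],"claw": 0},{"delta_pos": [-0.003,0,0.0005],"delta_rot": [0,0,0],"claw": 0},{"delta_pos": [-0.0045,0,0.0005],"delta_rot": [0,0,0],"claw": 0},{"delta_pos": [-0.006,0,0.001],"delta_rot": [0,0,0],"claw": 0},{"delta_pos": [-0.007,0,0.001],"delta_rot": [0,0,0],"claw": 0},{"delta_pos": [-0.008,0,0.001],"delta_rot": [0,0,0],"claw": 0},{"delta_pos": [-0.009,0,0.0015],"delta_rot": [0,0,0],"claw": 0}])

```text
time: 4.22
eef_pos: [0.5149, 0.1156, 0.0381]
tcp_rot: [-0.001, 0.997, -0.0, 0.074]
contact_force: [-1.0, 0.7, 0.6]
opening: -0.005
```

carry_out(commands=[{"delta_pos": [-0.001,0,0],"delta_rot": [0,0,0],"claw": 0},{"delta_pos": [-0.002,0,0],"delta_rot": [0,0,0],"claw": 0}])

```text
time: 4.38
eef_pos: [0.5168, 0.1156, 0.0382]
tcp_rot: [-0.001, 0.997, -0.0, 0.074]
contact_force: [-1.7, 0.8, -0.7]
opening: -0.0
```

carry_out(commands=[{"delta_pos": [-0.001,0,0],"delta_rot": [0,0,0],"claw": 0}])

```text
time: 4.47
eef_pos: [0.5176, 0.1156, 0.0382]
tcp_rot: [-0.001, 0.997, -0.0, 0.074]
contact_force: [0.0, 0.0, -0.5]
opening: 0.002
```

carry_out(commands=[{"delta_pos": [-0.001,0,0],"delta_rot": [0,0,0],"claw": 0}])

```text
time: 4.55
eef_pos: [0.5186, 0.1156, 0.0382]
tcp_rot: [-0.001, 0.997, -0.0, 0.074]
contact_force: [-1.7, -0.0, -0.8]
opening: 0.002
```

```bash
python3 - <<'E'
from h import *
for k in range(1):
    p,d=ctrl.read_camera('wrist')
    p2,d2=ctrl.read_camera('top');st=ctrl.get_state();print(st['contact_force'],st['eef_pos'])
cv2.imwrite('pics/w4.png',p[:,:,::-1]);np.savez('top4.npz',p=p2,d=d2)
W=cloud('top',d2).reshape(-1,3)
for a in(-.05,-.03,.01,.03,.07,.09,.13,.15):
    r=W[(W[:,0]>.5)&(W[:,0]<.56)&(W[:,1]>a)&(W[:,1]<a+.02)&(W[:,2]>.068)&(W[:,2]<.08)]
    if len(r)>5:print(a,np.percentile(r[:,0],[5,50]))
E
```

```text
[-1.70930177 -0.08284752 -0.37172919] [0.51857213 0.11559934 0.03819549]
-0.05 [0.53405194 0.53664426]
-0.03 [0.53244434 0.53689829]
0.01 [0.53322333 0.53576776]
0.03 [0.53362293 0.53620662]
0.07 [0.53255507 0.53732498]
0.13 [0.53480575 0.53886385]
0.15 [0.53177479 0.53429726]
```

carry_out(commands=[{"delta_pos": [-0.001,0,0],"delta_rot": [0,0,0],"claw": 0}])

```text
time: 4.73
eef_pos: [0.5188, 0.1156, 0.0381]
tcp_rot: [-0.001, 0.997, -0.0, 0.072]
contact_force: [-5.6, -0.1, 3.1]
opening: 0.003
```

carry_out(commands=[{"delta_pos": [-0.001,0,0],"delta_rot": [0,0,0],"claw": 0}])

```text
time: 4.82
eef_pos: [0.5188, 0.1156, 0.038]
tcp_rot: [-0.001, 0.997, -0.0, 0.071]
contact_force: [-5.8, 0.2, 4.3]
opening: -0.003
```

Contact has firmed up to ~6 N at TCP x=0.5188, which matches the expected flush position. I'll back off and check.

carry_out(commands=[{"delta_pos": [0.005,0,0],"delta_rot": [0,0,0],"claw": 0},{"delta_pos": [0.02,0,-0.003],"delta_rot": [0,0,0],"claw": 0},{"delta_pos": [0.04,0,-0.006],"delta_rot": [0,0,0],"claw": 0},{"delta_pos": [0.06,0,-0.009],"delta_rot": [0,0,0],"claw": 0},{"delta_pos": [0.07,0,-0.03],"delta_rot": [0,0,0],"claw": 0},{"delta_pos": [0.07,0,-0.06],"delta_rot": [0,0,0],"claw": 0},{"delta_pos": [0.07,0,-0.06],"delta_rot": [0,0,0],"claw": 0}])

```text
time: 5.4
eef_pos: [0.4442, 0.1158, 0.0927]
tcp_rot: [-0.002, 0.997, 0.0, 0.077]
contact_force: [1.6, -0.7, 0.3]
opening: 0.003
```

```bash
python3 - <<'E'
from h import *
st=ctrl.get_state();p,d=ctrl.read_camera('wrist');tgt([.445,-.008,.038],.15);tgt([.445,-.008,.1],.15)
cv2.imwrite('pics/w5.png',p[:,:,::-1])
p2,d2=ctrl.read_camera('scene')
cv2.imwrite('pics/s5.png',cv2.resize(p2[110:310,180:400],None,fx=3,fy=3)[:,:,::-1])
W=cloud('wrist',d,st).reshape(-1,3);W=W[~np.isnan(W[:,0])]
for a in np.arange(-.07,.18,.02):
    f=lambda lo,hi:(lambda q:(len(q),np.round(np.percentile(q[:,0],[3,50]),4)) if len(q)>5 else None)(W[(W[:,0]>.47)&(W[:,0]<.56)&(W[:,1]>a)&(W[:,1]<a+.02)&(W[:,2]>lo)&(W[:,2]<hi)])
    print(round(a,2),'rim/upper front',f(.052,.078),'drawer',f(.012,.04))
E
```

```text
dpos [ 0.0073 -0.1236  0.0528] drot [0.0002 0.002  0.0028]
at [0.4439 0.1157 0.0913] t 5.45 F [0.98 0.53 0.51]
dpos [-0.002  -0.1237 -0.0085] drot [0.0002 0.002  0.0028]
at [0.4439 0.1157 0.0913] t 5.45 F [0.98 0.53 0.51]
-0.07 rim/upper front (708, array([0.5317, 0.5328])) drawer (1391, array([0.4841, 0.5184]))
-0.05 rim/upper front (166, array([0.5316, 0.5325])) drawer (1546, array([0.4839, 0.5127]))
-0.03 rim/upper front None drawer (1511, array([0.4839, 0.512 ]))
-0.01 rim/upper front None drawer (1208, array([0.4838, 0.5067]))
0.01 rim/upper front None drawer (895, array([0.4834, 0.4844]))
0.03 rim/upper front (47, array([0.531 , 0.5319])) drawer (864, array([0.4832, 0.4841]))
0.05 rim/upper front None drawer (113, array([0.4833, 0.4867]))
0.07 rim/upper front None drawer None
0.09 rim/upper front None drawer None
0.11 rim/upper front None drawer (90, array([0.5343, 0.5532]))
0.13 rim/upper front None drawer None
0.15 rim/upper front None drawer None
0.17 rim/upper front None drawer None
```

View pics/w5.png

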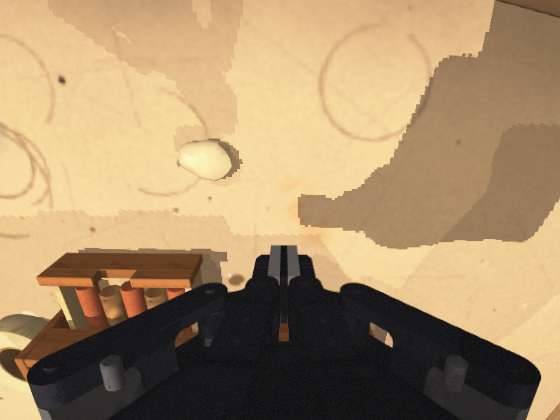

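View pics/s5.png

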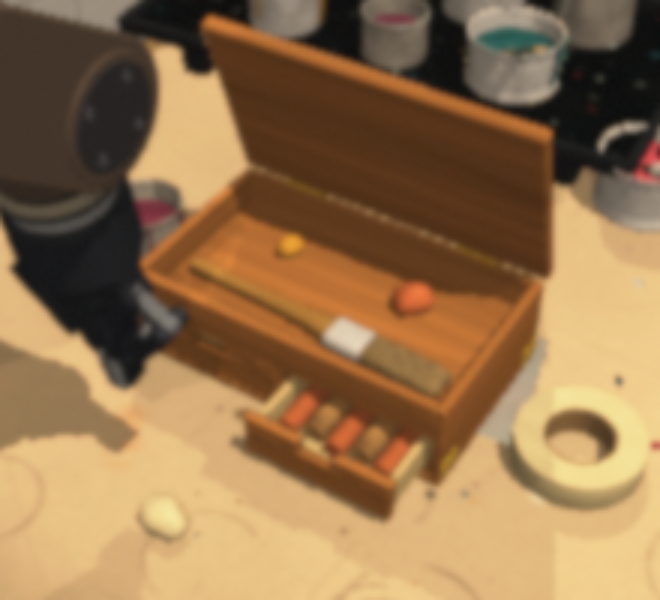

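The left drawer now lies flush and the right one is still out. Moving over to the right drawer, I first traverse at height and then descend.

carry_out(commands=[{"delta_pos": [0.007,-0.04,0],"delta_rot": [0,0,0],"claw": 0},{"delta_pos": [0.007,-0.08,0],"delta_rot": [0,0,0],"claw": 0},{"delta_pos": [0.007,-0.11,0],"delta_rot": [0,0,0],"claw": 0},{"delta_pos": [0.007,-0.1235,0],"delta_rot": [0,0.002,0.003],"claw": 0},{"delta_pos": [0.007,-0.1235,0.02],"delta_rot": [0,0.002,0.003],"claw": 0},{"delta_pos": [0.007,-0.1235,0.04],"delta_rot": [0,0.002,0.003],"claw": 0},{"delta_pos": [0.007,-0.1235,0.053],"delta_rot": [0,0.002,0.003],"claw": 0},{"delta_pos": [0.007,-0.1235,0.053],"delta_rot": [0,0.002,0.003],"claw": 0}])

```text
time: 6.17
eef_pos: [0.4419, -0.0078, 0.0327]
tcp_rot: [0.001, 0.998, 0.001, 0.07]
contact_force: [-0.6, 0.4, -1.3]
opening: -0.003
```

```bash
python3 -c "
from h import *
tgt([.473,-.008,.038],.15);tgt([.505,-.008,.038],.15)"
```

```text
dpos [-0.0315 -0.0002 -0.0009] drot [ 0.0015 -0.0102 -0.0015]
at [ 0.4419 -0.0078  0.0327] t 6.17 F [-0.64  0.37 -1.26]
dpos [-0.0632 -0.0001  0.0035] drot [ 0.0015 -0.0102 -0.0015]
at [ 0.4419 -0.0078  0.0327] t 6.17 F [-0.64  0.37 -1.26]
```

carry_out(commands=[{"delta_pos": [-0.005,0,-0.003],"delta_rot": [0,-0.01,0],"claw": 0},{"delta_pos": [-0.01,0,-0.004],"delta_rot": [0,-0.01,0],"claw": 0},{"delta_pos": [-0.015,0,-0.003],"delta_rot": [0,-0.01,0],"claw": 0},{"delta_pos": [-0.02,0,-0.002],"delta_rot": [0,-0.01,0],"claw": 0},{"delta_pos": [-0.023,0,-0.002],"delta_rot": [0,-0.01,0],"claw": 0},{"delta_pos": [-0.026,0,-0.002],"delta_rot": [0,-0.01,0],"claw": 0},{"delta_pos": [-0.029,0,-0.001],"delta_rot": [0,-0.01,0],"claw": 0},{"delta_pos": [-0.032,0,-0.001],"delta_rot": [0,-0.01,0],"claw": 0}])

```text
time: 6.83
eef_pos: [0.4734, -0.0077, 0.0381]
tcp_rot: [0.0, 0.997, 0.001, 0.074]
contact_force: [-1.5, -0.2, -0.0]
opening: 0.002
```

```bash
python3 -c "
from h import *
tgt([.505,-.008,.038],.15)"
```

```text
dpos [-0.0312 -0.0002  0.0048] drot [ 0.0016 -0.0012 -0.0011]
at [ 0.4734 -0.0077  0.0381] t 6.83 F [-1.48 -0.22 -0.05]
```

carry_out(commands=[{"delta_pos": [-0.004,0,0.001],"delta_rot": [0,0,0],"claw": 0},{"delta_pos": [-0.008,0,0.001],"delta_rot": [0,0,0],"claw": 0},{"delta_pos": [-0.012,0,0.002],"delta_rot": [0,0,0],"claw": 0},{"delta_pos": [-0.016,0,0.002],"delta_rot": [0,0,0],"claw": 0},{"delta_pos": [-0.02,0,0.003],"delta_rot": [0,0,0],"claw": 0},{"delta_pos": [-0.024,0,0.004],"delta_rot": [0,0,0],"claw": 0},{"delta_pos": [-0.028,0,0.004],"delta_rot": [0,0,0],"claw": 0},{"delta_pos": [-0.031,0,0.005],"delta_rot": [0,0,0],"claw": 0}])

```text
time: 7.5
eef_pos: [0.5054, -0.0078, 0.0378]
tcp_rot: [0.0, 0.997, 0.001, 0.074]
contact_force: [-0.5, -0.3, 1.3]
opening: -0.006
```

carry_out(commands=[{"delta_pos": [-0.0015,0,0],"delta_rot": [0,0,0],"claw": 0},{"delta_pos": [-0.003,0,0.0005],"delta_rot": [0,0,0],"claw": 0},{"delta_pos": [-0.0045,0,0.0005],"delta_rot": [0,0,0],"claw": 0},{"delta_pos": [-0.006,0,0.001],"delta_rot": [0,0,0],"claw": 0},{"delta_pos": [-0.007,0,0.001],"delta_rot": [0,0,0],"claw": 0},{"delta_pos": [-0.008,0,0.001],"delta_rot": [0,0,0],"claw": 0},{"delta_pos": [-0.009,0,0.0015],"delta_rot": [0,0,0],"claw": 0},{"delta_pos": [-0.01,0,0.0015],"delta_rot": [0,0,0],"claw": 0}])

```text
time: 8.17
eef_pos: [0.5156, -0.0078, 0.0378]
tcp_rot: [0.001, 0.997, 0.001, 0.075]
contact_force: [-1.4, 0.4, -0.6]
opening: -0.003
```

carry_out(commands=[{"delta_pos": [-0.001,0,0],"delta_rot": [0,0,0],"claw": 0},{"delta_pos": [-0.002,0,0],"delta_rot": [0,0,0],"claw": 0}])

```text
time: 8.33
eef_pos: [0.5174, -0.0078, 0.0379]
tcp_rot: [0.0, 0.997, 0.001, 0.074]
contact_force: [-0.8, -0.6, -1.1]
opening: -0.002
```

carry_out(commands=[{"delta_pos": [-0.001,0,0],"delta_rot": [0,0,0],"claw": 0}])

```text
time: 8.42
eef_pos: [0.5183, -0.0078, 0.0379]
tcp_rot: [0.0, 0.997, 0.001, 0.074]
contact_force: [-1.3, -0.5, -1.7]
opening: -0.003
```

carry_out(commands=[{"delta_pos": [-0.001,0,0],"delta_rot": [0,0,0],"claw": 0}])

```text
time: 8.5
eef_pos: [0.5192, -0.0078, 0.038]
tcp_rot: [0.0, 0.997, 0.001, 0.074]
contact_force: [-1.1, 0.1, -1.4]
opening: -0.002
```

carry_out(commands=[{"delta_pos": [-0.001,0,0],"delta_rot": [0,0,0],"claw": 0}])

```text
time: 8.58
eef_pos: [0.5195, -0.0077, 0.0378]
tcp_rot: [0.0, 0.997, 0.001, 0.073]
contact_force: [-6.9, -0.8, 2.9]
opening: 0.002
```

Right drawer is stopped at x=0.5195 with ~7 N. I'll back off and rise for a check.

carry_out(commands=[{"delta_pos": [0.005,0,0],"delta_rot": [0,0,0],"claw": 0},{"delta_pos": [0.02,0,-0.003],"delta_rot": [0,0,0],"claw": 0},{"delta_pos": [0.04,0,-0.006],"delta_rot": [0,0,0],"claw": 0},{"delta_pos": [0.06,0,-0.03],"delta_rot": [0,0,0],"claw": 0},{"delta_pos": [0.06,0.03,-0.07],"delta_rot": [0,0,0],"claw": 0},{"delta_pos": [0.06,0.06,-0.11],"delta_rot": [0,0,0],"claw": 0},{"delta_pos": [0.06,0.06,-0.15],"delta_rot": [0,0,0],"claw": 0},{"delta_pos": [0.06,0.06,-0.19],"delta_rot": [0,0,0],"claw": 0}])

```text
time: 9.25
eef_pos: [0.4333, 0.0529, 0.2081]
tcp_rot: [-0.001, 0.997, 0.001, 0.073]
contact_force: [0.7, 0.2, -0.5]
opening: 0.001
```

```bash
python3 - <<'E'
from h import *
tgt([.44,.054,.32],0);tgt([.72,.054,.32],0)
p,d=ctrl.read_camera('top');cv2.imwrite('pics/t6.png',cv2.resize(p[140:300,180:400],None,fx=3.5,fy=3.5,interpolation=cv2.INTER_CUBIC)[:,:,::-1]);
p2,d2=ctrl.read_camera('scene')
cv2.imwrite('pics/s6.png',cv2.resize(p2[110:310,180:400],None,fx=3,fy=3)[:,:,::-1])
for nm,dd in(('top',d),('scene',d2)):
    W=cloud(nm,dd).reshape(-1,3);W=W[~np.isnan(W[:,0])]
    for a in np.arange(-.07,.18,.03):
        f=lambda lo,hi:(lambda q:(len(q),np.round(np.percentile(q[:,0],[3,50]),4)) if len(q)>5 else None)(W[(W[:,0]>.47)&(W[:,0]<.55)&(W[:,1]>a)&(W[:,1]<a+.02)&(W[:,2]>lo)&(W[:,2]<hi)])
        print(nm,round(a,2),'rim',f(.068,.08),'drawer',f(.012,.038))
    # x of tray tall things behind
    q=W[(W[:,0]>.68)&(W[:,0]<.80)&(abs(W[:,1]-.054)<.08)];print('behind max z',q[:,2].max(),q[q[:,2]>.03][:,:2].min(0) if (q[:,2]>.03).any() else None)
E
```

```text
dpos [-0.0229  0.0013 -0.1097] drot [0.0025 0.1466 0.0012]
at [0.4333 0.0529 0.2081] t 9.25 F [ 0.71  0.16 -0.46]
dpos [-0.2999  0.001  -0.0689] drot [0.0025 0.1466 0.0012]
at [0.4333 0.0529 0.2081] t 9.25 F [ 0.71  0.16 -0.46]
top -0.07 rim (24, array([0.5337, 0.5362])) drawer None
top -0.04 rim (30, array([0.5323, 0.5369])) drawer (7, array([0.5323, 0.5325]))
top -0.01 rim (27, array([0.5327, 0.5354])) drawer (6, array([0.5323, 0.5325]))
top 0.02 rim (24, array([0.5333, 0.536 ])) drawer None
top 0.05 rim (33, array([0.5318, 0.5365])) drawer (8, array([0.5318, 0.5319]))
top 0.08 rim (24, array([0.5324, 0.535 ])) drawer None
top 0.11 rim (25, array([0.5326, 0.5357])) drawer None
top 0.14 rim (31, array([0.5315, 0.5343])) drawer (8, array([0.5311, 0.5313]))
top 0.17 rim (32, array([0.5322, 0.5396])) drawer None
behind max z 0.11995995946891402 [ 0.68012983 -0.02493425]
scene -0.07 rim (60, array([0.5308, 0.533 ])) drawer (74, array([0.5305, 0.532 ]))
scene -0.04 rim (54, array([0.5304, 0.5328])) drawer (71, array([0.5303, 0.5318]))
scene -0.01 rim (51, array([0.5305, 0.5327])) drawer (83, array([0.5299, 0.5317]))
scene 0.02 rim (48, array([0.5296, 0.5323])) drawer (66, array([0.5298, 0.5312]))
scene 0.05 rim (44, array([0.5296, 0.5321])) drawer (63, array([0.5297, 0.5313]))
scene 0.08 rim (43, array([0.5296, 0.5318])) drawer (59, array([0.5295, 0.5309]))
scene 0.11 rim (43, array([0.529 , 0.5316])) drawer (63, array([0.5295, 0.5314]))
scene 0.14 rim (35, array([0.5292, 0.5313])) drawer (55, array([0.5288, 0.5305]))
scene 0.17 rim (47, array([0.5291, 0.5363])) drawer (40, array([0.5291, 0.5306]))
behind max z 0.08470312776739297 [ 0.68000003 -0.02594843]
```

View pics/t6.png

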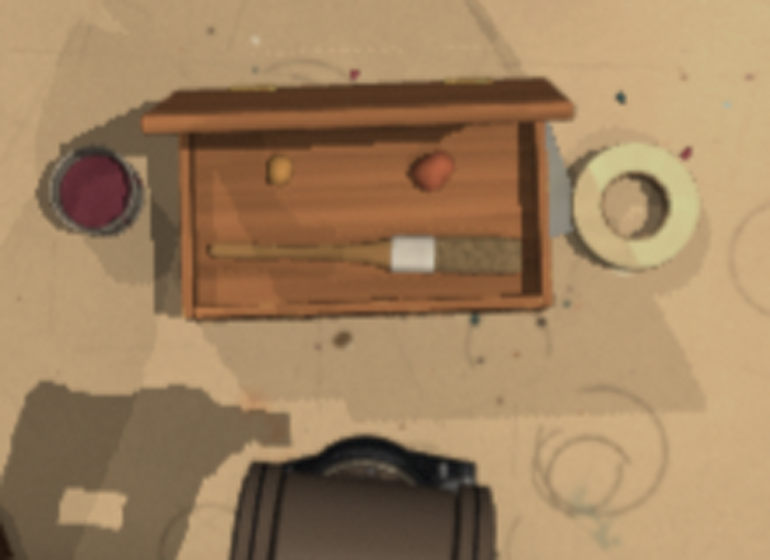

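View pics/s6.png

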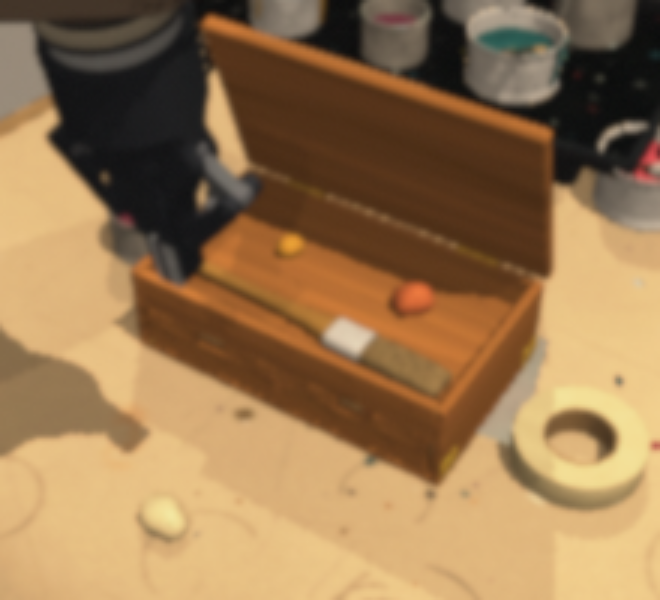

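Both drawer fronts are flush with the chest front (0.5295–0.532 against a rim at the same x), and the chest has not moved. Next is the lid: rise, then cross over behind it.

carry_out(commands=[{"delta_pos": [-0.006,0,-0.04],"delta_rot": [0,0.05,0],"claw": 0},{"delta_pos": [-0.013,0,-0.08],"delta_rot": [0,0.1,0],"claw": 0},{"delta_pos": [-0.023,0.001,-0.11],"delta_rot": [0.0025,0.1465,0],"claw": 0},{"delta_pos": [-0.06,0.001,-0.115],"delta_rot": [0.0025,0.1465,0],"claw": 0},{"delta_pos": [-0.1,0.001,-0.11],"delta_rot": [0.0025,0.1465,0],"claw": 0},{"delta_pos": [-0.14,0.001,-0.105],"delta_rot": [0.0025,0.1465,0],"claw": 0},{"delta_pos": [-0.18,0.001,-0.1],"delta_rot": [0.0025,0.1465,0],"claw": 0},{"delta_pos": [-0.21,0.001,-0.095],"delta_rot": [0.0025,0.1465,0],"claw": 0}])

```text
time: 10.02
eef_pos: [0.6332, 0.0527, 0.3433]
tcp_rot: [-0.0, 1.0, -0.001, 0.01]
contact_force: [-0.3, -0.1, -0.2]
opening: -0.001
```

```bash
python3 -c "
from h import *
tgt([.72,.054,.32],0)"
```

```text
dpos [-0.0863  0.0013  0.0251] drot [-0.0024  0.0204  0.0005]
at [0.6332 0.0527 0.3433] t 10.02 F [-0.3  -0.06 -0.2 ]
```

carry_out(commands=[{"delta_pos": [-0.035,0.001,0.01],"delta_rot": [-0.002,0.02,0],"claw": 0},{"delta_pos": [-0.066,0.001,0.02],"delta_rot": [-0.002,0.02,0],"claw": 0},{"delta_pos": [-0.067,0.001,0.023],"delta_rot": [-0.002,0.02,0],"claw": 0},{"delta_pos": [-0.067,0.001,0.023],"delta_rot": [-0.002,0.02,0],"claw": 0},{"delta_pos": [-0.067,0.001,0.023],"delta_rot": [-0.002,0.02,0],"claw": 0}])

```text
time: 10.43
eef_pos: [0.7004, 0.0536, 0.3206]
tcp_rot: [-0.0, 1.0, -0.0, -0.0]
contact_force: [-0.1, 0.6, 0.8]
opening: 0.001
```

```bash
python3 - <<'E'
from h import *
p2,d2=ctrl.read_camera('scene')
cv2.imwrite('pics/s7.png',cv2.resize(p2[60:310,150:400],None,fx=2.4,fy=2.4)[:,:,::-1])
tgt([.69,.054,.228],0)
E
```

```text
dpos [0.0104 0.0003 0.0942] drot [-0.0003  0.0012  0.0005]
at [0.7002 0.0537 0.3222] t 10.48 F [-0.12  0.54 -0.56]
```

View pics/s7.png

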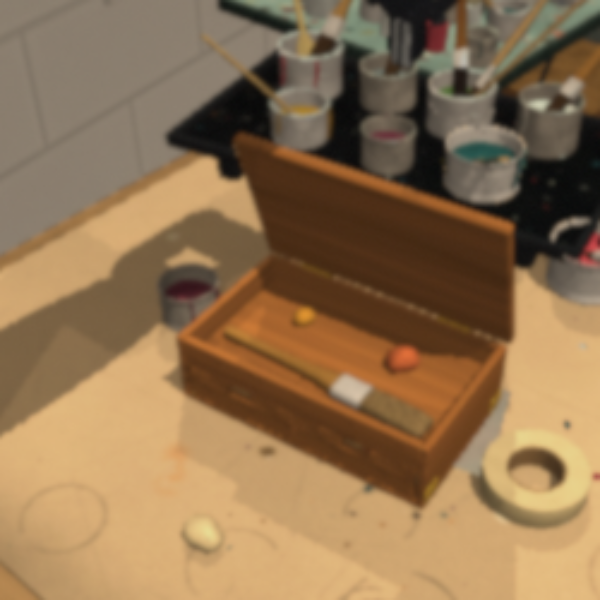

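The gripper hangs above and behind the lid's free edge, with fingers at about (400,50). Next I descend behind the lid.

carry_out(commands=[{"delta_pos": [0.003,0,0.03],"delta_rot": [0,0,0],"claw": 0},{"delta_pos": [0.005,0,0.06],"delta_rot": [0,0,0],"claw": 0},{"delta_pos": [0.005,0,0.085],"delta_rot": [0,0,0],"claw": 0},{"delta_pos": [0.008,0,0.094],"delta_rot": [0,0,0],"claw": 0},{"delta_pos": [0.012,0,0.094],"delta_rot": [0,0,0],"claw": 0},{"delta_pos": [0.016,0,0.094],"delta_rot": [0,0,0],"claw": 0},{"delta_pos": [0.02,0,0.094],"delta_rot": [0,0,0],"claw": 0}])

```text
time: 11.07
eef_pos: [0.6809, 0.0536, 0.2317]
tcp_rot: [-0.0, 1.0, -0.0, 0.003]
contact_force: [0.2, 0.9, 1.3]
opening: -0.001
```

```bash
cat >> h.py <<'E'
H=np.array([.681,.075])
def lidplan(ths,r=.14):
    s=ctrl.get_state();e=s['eef_pos'];print('at',np.round(e,4),s['tcp_rot'].round(3),'t',round(s['time'],2),'F',np.round(s['contact_force'],2))
    # present theta if corner touching
    for th in ths:
        c=H+r*np.array([-np.cos(th),np.sin(th)])+.012*np.array([np.sin(th),np.cos(th)])
        T=c+[.011,.017]; dw=np.array([T[0]-e[0],0.054-e[1],T[1]-e[2]])
        print(round(th,3),'TCP',T.round(4),'d',np.round(R.from_quat(s['tcp_rot']).inv().apply(dw),4))
E
python3 -c "
from h import *
lidplan([1.27,1.25,1.2,1.15,1.1,1.05,1.0,.95])"
```

```text
at [0.6809 0.0536 0.2317] [-0.     1.    -0.     0.003] t 11.07 F [0.2  0.87 1.25]
1.27 TCP [0.662  0.2293] d [0.019  0.0004 0.0023]
1.25 TCP [0.6592 0.2286] d [0.0217 0.0004 0.0029]
1.2 TCP [0.6525 0.2268] d [0.0285 0.0004 0.0046]
1.15 TCP [0.6458 0.2247] d [0.0352 0.0004 0.0067]
1.1 TCP [0.6392 0.2222] d [0.0418 0.0004 0.0092]
1.05 TCP [0.6327 0.2194] d [0.0483 0.0004 0.0119]
1.0 TCP [0.6265 0.2163] d [0.0546 0.0004 0.015 ]
0.95 TCP [0.6203 0.2129] d [0.0607 0.0004 0.0184]
```

carry_out(commands=[{"delta_pos": [0.005,0,0.001],"delta_rot": [0,0,0],"claw": 0},{"delta_pos": [0.01,0,0.001],"delta_rot": [0,0,0],"claw": 0},{"delta_pos": [0.0145,0,0.002],"delta_rot": [0,0,0],"claw": 0},{"delta_pos": [0.018,0,0.002],"delta_rot": [0,0,0],"claw": 0},{"delta_pos": [0.0215,0,0.003],"delta_rot": [0,0,0],"claw": 0},{"delta_pos": [0.025,0,0.004],"delta_rot": [0,0,0],"claw": 0},{"delta_pos": [0.0285,0,0.005],"delta_rot": [0,0,0],"claw": 0},{"delta_pos": [0.032,0,0.006],"delta_rot": [0,0,0],"claw": 0}])

```text
time: 11.73
eef_pos: [0.6492, 0.0535, 0.226]
tcp_rot: [-0.0, 1.0, -0.0, 0.004]
contact_force: [0.8, -0.3, 2.6]
opening: -0.006
```

```bash
python3 - <<'E'
from h import *
lidplan(np.arange(1.17,.9,-.03))
p2,d2=ctrl.read_camera('scene')
cv2.imwrite('pics/s8.png',cv2.resize(p2[60:310,150:400],None,fx=2.4,fy=2.4)[:,:,::-1])
E
```

```text
at [0.6492 0.0535 0.226 ] [-0.     1.    -0.     0.004] t 11.73 F [ 0.81 -0.33  2.56]
1.17 TCP [0.6484 0.2256] d [0.0007 0.0005 0.0004]
1.14 TCP [0.6444 0.2242] d [0.0047 0.0005 0.0017]
1.11 TCP [0.6405 0.2227] d [0.0087 0.0005 0.0032]
1.08 TCP [0.6366 0.2211] d [0.0126 0.0005 0.0048]
1.05 TCP [0.6327 0.2194] d [0.0165 0.0005 0.0065]
1.02 TCP [0.629  0.2176] d [0.0203 0.0005 0.0083]
0.99 TCP [0.6252 0.2156] d [0.024  0.0005 0.0102]
0.96 TCP [0.6215 0.2136] d [0.0277 0.0005 0.0122]
0.93 TCP [0.6179 0.2114] d [0.0313 0.0005 0.0144]
```

View pics/s8.png

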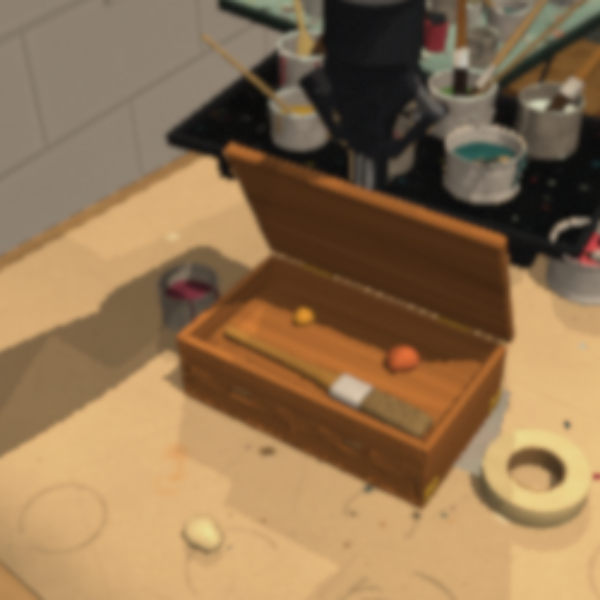

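The lid's free edge has swung forward, with the fingers at (365,170) behind its middle. I continue along the arc.

carry_out(commands=[{"delta_pos": [0.0045,0,0.0015],"delta_rot": [0,0,0],"claw": 0},{"delta_pos": [0.0085,0,0.003],"delta_rot": [0,0,0],"claw": 0},{"delta_pos": [0.0125,0,0.005],"delta_rot": [0,0,0],"claw": 0},{"delta_pos": [0.0165,0,0.0065],"delta_rot": [0,0,0],"claw": 0},{"delta_pos": [0.0205,0,0.0085],"delta_rot": [0,0,0],"claw": 0},{"delta_pos": [0.024,0,0.01],"delta_rot": [0,0,0],"claw": 0},{"delta_pos": [0.0275,0,0.012],"delta_rot": [0,0,0],"claw": 0},{"delta_pos": [0.0315,0,0.0145],"delta_rot": [0,0,0],"claw": 0}])

```text
time: 12.45
eef_pos: [0.6166, 0.0535, 0.2104]
tcp_rot: [-0.0, 1.0, -0.0, 0.003]
contact_force: [1.3, -0.0, 0.3]
opening: -0.002
```

```bash
python3 -c "
from h import *
lidplan(np.arange(.9,.6,-.03))"
```

```text
at [0.6166 0.0535 0.2104] [-0.     1.    -0.     0.003] t 12.45 F [ 1.27 -0.03  0.26]
0.9 TCP [0.6144 0.2091] d [0.0023 0.0005 0.0012]
0.87 TCP [0.6109 0.2067] d [0.0058 0.0005 0.0036]
0.84 TCP [0.6075 0.2043] d [0.0092 0.0005 0.0061]
0.81 TCP [0.6042 0.2017] d [0.0125 0.0005 0.0086]
0.78 TCP [0.6009 0.199 ] d [0.0158 0.0006 0.0113]
0.75 TCP [0.5977 0.1962] d [0.019  0.0006 0.0141]
0.72 TCP [0.5947 0.1933] d [0.0221 0.0006 0.0169]
0.69 TCP [0.5917 0.1904] d [0.0251 0.0006 0.0199]
0.66 TCP [0.5888 0.1873] d [0.028  0.0006 0.0229]
0.63 TCP [0.5859 0.1842] d [0.0308 0.0006 0.026 ]
0.6 TCP [0.5832 0.181 ] d [0.0336 0.0006 0.0292]
```

carry_out(commands=[{"delta_pos": [0.0035,0,0.002],"delta_rot": [0,0,0],"claw": 0},{"delta_pos": [0.007,0,0.0045],"delta_rot": [0,0,0],"claw": 0},{"delta_pos": [0.0105,0,0.007],"delta_rot": [0,0,0],"claw": 0},{"delta_pos": [0.014,0,0.01],"delta_rot": [0,0,0],"claw": 0},{"delta_pos": [0.0175,0,0.0125],"delta_rot": [0,0,0],"claw": 0},{"delta_pos": [0.0205,0,0.0155],"delta_rot": [0,0,0],"claw": 0},{"delta_pos": [0.0235,0,0.0185],"delta_rot": [0,0,0],"claw": 0},{"delta_pos": [0.0265,0,0.0215],"delta_rot": [0,0,0],"claw": 0}])

```text
time: 13.12
eef_pos: [0.5898, 0.0535, 0.1886]
tcp_rot: [-0.0, 1.0, -0.0, 0.003]
contact_force: [-0.2, 0.2, 1.8]
opening: -0.001
```

```bash
python3 - <<'E'
from h import *
lidplan(np.arange(.66,.38,-.03))
p2,d2=ctrl.read_camera('scene')
cv2.imwrite('pics/s9.png',cv2.resize(p2[60:310,150:400],None,fx=2.4,fy=2.4)[:,:,::-1])
E
```

```text
at [0.5898 0.0535 0.1886] [-0.     1.    -0.     0.003] t 13.12 F [-0.25  0.22  1.82]
0.66 TCP [0.5888 0.1873] d [0.0011 0.0005 0.0013]
0.63 TCP [0.5859 0.1842] d [0.0039 0.0005 0.0044]
0.6 TCP [0.5832 0.181 ] d [0.0066 0.0005 0.0076]
0.57 TCP [0.5806 0.1777] d [0.0093 0.0006 0.0109]
0.54 TCP [0.5781 0.1743] d [0.0118 0.0006 0.0143]
0.51 TCP [0.5757 0.1708] d [0.0142 0.0006 0.0177]
0.48 TCP [0.5734 0.1673] d [0.0166 0.0006 0.0212]
0.45 TCP [0.5712 0.1637] d [0.0188 0.0006 0.0248]
0.42 TCP [0.5691 0.16  ] d [0.0209 0.0006 0.0284]
0.39 TCP [0.5671 0.1563] d [0.0229 0.0006 0.0321]
```

View pics/s9.png

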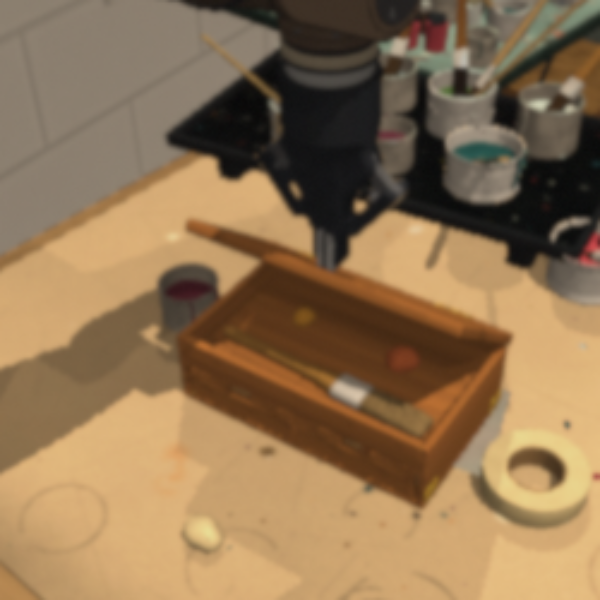

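The lid is at about 0.67 rad, seen nearly edge-on from (190,225) to (510,335), with the fingertips on its outer face at (330,260). I keep following the arc.

carry_out(commands=[{"delta_pos": [0.003,0,0.0035],"delta_rot": [0,0,0],"claw": 0},{"delta_pos": [0.0055,0,0.0065],"delta_rot": [0,0,0],"claw": 0},{"delta_pos": [0.0085,0,0.01],"delta_rot": [0,0,0],"claw": 0},{"delta_pos": [0.011,0,0.0135],"delta_rot": [0,0,0],"claw": 0},{"delta_pos": [0.0135,0,0.0165],"delta_rot": [0,0,0],"claw": 0},{"delta_pos": [0.016,0,0.02],"delta_rot": [0,0,0],"claw": 0},{"delta_pos": [0.018,0,0.0235],"delta_rot": [0,0,0],"claw": 0},{"delta_pos": [0.02,0,0.027],"delta_rot": [0,0,0],"claw": 0}])

```text
time: 13.83
eef_pos: [0.5688, 0.0535, 0.1602]
tcp_rot: [-0.0, 1.0, -0.0, 0.002]
contact_force: [0.1, -0.5, 1.4]
opening: -0.003
```

```bash
python3 -c "
from h import *
lidplan(np.arange(.42,.15,-.03))"
```

```text
at [0.5688 0.0535 0.1602] [-0.     1.    -0.     0.002] t 13.83 F [ 0.08 -0.51  1.44]
0.42 TCP [0.5691 0.16  ] d [-0.0002  0.0005  0.0001]
0.39 TCP [0.5671 0.1563] d [0.0018 0.0005 0.0038]
0.36 TCP [0.5652 0.1525] d [0.0037 0.0005 0.0076]
0.33 TCP [0.5634 0.1487] d [0.0054 0.0005 0.0114]
0.3 TCP [0.5618 0.1448] d [0.0071 0.0005 0.0153]
0.27 TCP [0.5603 0.1409] d [0.0086 0.0005 0.0192]
0.24 TCP [0.5589 0.1369] d [0.01   0.0005 0.0232]
0.21 TCP [0.5576 0.1329] d [0.0113 0.0005 0.0272]
0.18 TCP [0.5564 0.1289] d [0.0125 0.0005 0.0313]
0.15 TCP [0.5554 0.1248] d [0.0136 0.0005 0.0353]
```

carry_out(commands=[{"delta_pos": [0.002,0,0.0035],"delta_rot": [0,0,0],"claw": 0},{"delta_pos": [0.0035,0,0.007],"delta_rot": [0,0,0],"claw": 0},{"delta_pos": [0.005,0,0.0105],"delta_rot": [0,0,0],"claw": 0},{"delta_pos": [0.0065,0,0.014],"delta_rot": [0,0,0],"claw": 0},{"delta_pos": [0.008,0,0.0175],"delta_rot": [0,0,0],"claw": 0},{"delta_pos": [0.009,0,0.0205],"delta_rot": [0,0,0],"claw": 0},{"delta_pos": [0.01,0,0.0235],"delta_rot": [0,0,0],"claw": 0},{"delta_pos": [0.011,0,0.0265],"delta_rot": [0,0,0],"claw": 0}])

```text
time: 14.5
eef_pos: [0.5577, 0.0535, 0.1333]
tcp_rot: [-0.0, 1.0, -0.0, 0.002]
contact_force: [-0.6, -0.5, 2.2]
opening: -0.001
```

```bash
python3 -c "
from h import *
lidplan(np.arange(.21,-.01,-.03))"
```

```text
at [0.5577 0.0535 0.1333] [-0.     1.    -0.     0.002] t 14.5 F [-0.64 -0.55  2.22]
0.21 TCP [0.5576 0.1329] d [0.0002 0.0005 0.0004]
0.18 TCP [0.5564 0.1289] d [0.0013 0.0005 0.0044]
0.15 TCP [0.5554 0.1248] d [0.0024 0.0005 0.0085]
0.12 TCP [0.5544 0.1207] d [0.0033 0.0005 0.0126]
0.09 TCP [0.5536 0.1165] d [0.0041 0.0005 0.0167]
0.06 TCP [0.553  0.1124] d [0.0048 0.0005 0.0209]
0.03 TCP [0.5524 0.1082] d [0.0054 0.0005 0.0251]
0.0 TCP [0.552 0.104] d [0.0058 0.0005 0.0293]
```

Now I slow down for the last stretch.

carry_out(commands=[{"delta_pos": [0.001,0,0.003],"delta_rot": [0,0,0],"claw": 0},{"delta_pos": [0.002,0,0.006],"delta_rot": [0,0,0],"claw": 0},{"delta_pos": [0.0025,0,0.009],"delta_rot": [0,0,0],"claw": 0},{"delta_pos": [0.003,0,0.012],"delta_rot": [0,0,0],"claw": 0},{"delta_pos": [0.0035,0,0.0145],"delta_rot": [0,0,0],"claw": 0},{"delta_pos": [0.004,0,0.0165],"delta_rot": [0,0,0],"claw": 0},{"delta_pos": [0.0045,0,0.0185],"delta_rot": [0,0,0],"claw": 0},{"delta_pos": [0.0045,0,0.02],"delta_rot": [0,0,0],"claw": 0}])

```text
time: 15.17
eef_pos: [0.5532, 0.0535, 0.113]
tcp_rot: [-0.0, 1.0, -0.0, 0.002]
contact_force: [-1.2, -0.8, 0.4]
opening: 0.002
```

carry_out(commands=[{"delta_pos": [0,0,0.001],"delta_rot": [0,0,0],"claw": 0},{"delta_pos": [0.0005,0,0.002],"delta_rot": [0,0,0],"claw": 0},{"delta_pos": [0.0005,0,0.003],"delta_rot": [0,0,0],"claw": 0},{"delta_pos": [0.0005,0,0.004],"delta_rot": [0,0,0],"claw": 0},{"delta_pos": [0.001,0,0.005],"delta_rot": [0,0,0],"claw": 0}])

```text
time: 15.58
eef_pos: [0.5524, 0.0535, 0.108]
tcp_rot: [-0.0, 1.0, -0.0, 0.002]
contact_force: [0.0, -0.3, 0.9]
opening: 0.003
```

carry_out(commands=[{"delta_pos": [0,0,0.001],"delta_rot": [0,0,0],"claw": 0},{"delta_pos": [0,0,0.002],"delta_rot": [0,0,0],"claw": 0}])

```text
time: 15.75
eef_pos: [0.5523, 0.0535, 0.106]
tcp_rot: [-0.0, 1.0, -0.0, 0.002]
contact_force: [-1.3, -0.3, 0.8]
opening: -0.0
```

carry_out(commands=[{"delta_pos": [0,0,0.001],"delta_rot": [0,0,0],"claw": 0}])

```text
time: 15.83
eef_pos: [0.5522, 0.0535, 0.1048]
tcp_rot: [-0.0, 1.0, -0.0, 0.002]
contact_force: [-0.8, -0.9, 0.9]
opening: -0.003
```

carry_out(commands=[{"delta_pos": [0,0,0.001],"delta_rot": [0,0,0],"claw": 0}])

```text
time: 15.92
eef_pos: [0.5522, 0.0535, 0.104]
tcp_rot: [-0.0, 1.0, -0.0, 0.001]
contact_force: [-3.7, 1.6, 9.8]
opening: -0.0
```

carry_out(commands=[{"delta_pos": [0,0,0.001],"delta_rot": [0,0,0],"claw": 0}])

```text
time: 16.0
eef_pos: [0.5522, 0.0535, 0.104]
tcp_rot: [-0.0, 1.0, -0.0, 0.001]
contact_force: [-3.6, -0.4, 9.9]
opening: 0.003
```

At z=0.104, exactly the predicted shut height, it bottomed out at 10 N. I lift straight up, then retract.

carry_out(commands=[{"delta_pos": [0,0,-0.003],"delta_rot": [0,0,0],"claw": 0},{"delta_pos": [0,0,-0.02],"delta_rot": [0,0,0],"claw": 0},{"delta_pos": [0,0,-0.05],"delta_rot": [0,0,0],"claw": 0},{"delta_pos": [0,0,-0.09],"delta_rot": [0,0,0],"claw": 0},{"delta_pos": [0.03,0,-0.13],"delta_rot": [0,0,0],"claw": 0},{"delta_pos": [0.06,0,-0.16],"delta_rot": [0,0,0],"claw": 0},{"delta_pos": [0.09,0,-0.18],"delta_rot": [0,0,0],"claw": 0},{"delta_pos": [0.1,0,-0.18],"delta_rot": [0,0,0],"claw": 0}])

```text
time: 16.67
eef_pos: [0.4516, 0.0537, 0.2897]
tcp_rot: [-0.001, 1.0, -0.001, 0.006]
contact_force: [1.0, -0.8, 0.5]
opening: -0.001
```

```bash
python3 - <<'E'
from h import *
np.set_printoptions(precision=4,suppress=True)
p,d=ctrl.read_camera('top');cv2.imwrite('pics/t10.png',cv2.resize(p[140:300,180:400],None,fx=3.5,fy=3.5,interpolation=cv2.INTER_CUBIC)[:,:,::-1])
p2,d2=ctrl.read_camera('scene')
cv2.imwrite('pics/s10.png',cv2.resize(p2[60:310,150:400],None,fx=2.4,fy=2.4)[:,:,::-1])
print(ctrl.get_state()['eef_pos'])
for nm,dd in(('top',d),('scene',d2)):
    W=cloud(nm,dd).reshape(-1,3);W=W[~np.isnan(W[:,0])]
    q=W[(W[:,0]>.54)&(W[:,0]<.67)&(W[:,1]>-.06)&(W[:,1]<.17)&(W[:,2]<.12)]
    A=np.c_[q[:,:2],np.ones(len(q))];c=np.linalg.lstsq(A,q[:,2],rcond=None)[0]
    print(nm,'lid z med',np.median(q[:,2]),'slopes',c[:2])
    for a in np.arange(-.07,.18,.04):
        f=lambda lo,hi:(lambda q:(len(q),np.round(np.percentile(q[:,0],[3,50]),4)) if len(q)>5 else None)(W[(W[:,0]>.47)&(W[:,0]<.545)&(W[:,1]>a)&(W[:,1]<a+.02)&(W[:,2]>lo)&(W[:,2]<hi)])
        print(nm,round(a,2),'lid edge',f(.078,.095),'upper',f(.048,.07),'drawer',f(.012,.038))
    for n,lo,hi in(('wax',[.36,.0,.006],[.45,.12,.03]),('tape',[.55,-.24,.015],[.7,-.092,.04]),('tin',[.55,.195,.012],[.7,.3,.06])):
        w=W[np.all((W>lo)&(W<hi),1)];print(n,w.min(0),w.max(0)) if len(w) else print(n,'none')
E
```

```text
[0.4513 0.0537 0.2858]
top lid z med 0.08580001608415988 slopes [ 0.0005 -0.0015]
top -0.07 lid edge (57, array([0.5282, 0.5356])) upper None drawer None
top -0.03 lid edge (68, array([0.5268, 0.5363])) upper None drawer None
top 0.01 lid edge (64, array([0.5279, 0.5353])) upper None drawer None
top 0.05 lid edge (72, array([0.5264, 0.535 ])) upper None drawer None
top 0.09 lid edge (65, array([0.5273, 0.5349])) upper None drawer None
top 0.13 lid edge (73, array([0.5259, 0.5356])) upper None drawer None
top 0.17 lid edge (40, array([0.5268, 0.5353])) upper None drawer None
wax none
tape [ 0.5623 -0.1921  0.0151] [ 0.6539 -0.0995  0.0296]
tin [0.5963 0.2174 0.0127] [0.6585 0.2816 0.0475]
scene lid z med 0.08762312888690088 slopes [0.0107 0.    ]
scene -0.07 lid edge (106, array([0.5251, 0.5311])) upper (71, array([0.5303, 0.5318])) drawer (73, array([0.5303, 0.5317]))
scene -0.03 lid edge (106, array([0.525 , 0.5318])) upper (69, array([0.5303, 0.5315])) drawer (72, array([0.5302, 0.5316]))
scene 0.01 lid edge (95, array([0.5244, 0.532 ])) upper (62, array([0.5302, 0.5313])) drawer (64, array([0.5298, 0.531 ]))
scene 0.05 lid edge (89, array([0.5249, 0.5315])) upper (59, array([0.5294, 0.5311])) drawer (63, array([0.5296, 0.5312]))
scene 0.09 lid edge (84, array([0.524 , 0.5312])) upper (53, array([0.5292, 0.5308])) drawer (57, array([0.5296, 0.5308]))
scene 0.13 lid edge (81, array([0.5238, 0.5302])) upper (52, array([0.5286, 0.5305])) drawer (59, array([0.5295, 0.5305]))
scene 0.17 lid edge (60, array([0.5232, 0.5316])) upper (36, array([0.529 , 0.5305])) drawer (41, array([0.5294, 0.5308]))
wax [0.3928 0.0432 0.0061] [0.4199 0.0822 0.0228]
tape [ 0.5592 -0.1907  0.0151] [ 0.6543 -0.0961  0.028 ]
tin [0.5949 0.2226 0.0124] [0.6585 0.2856 0.0475]
```

View pics/t10.png

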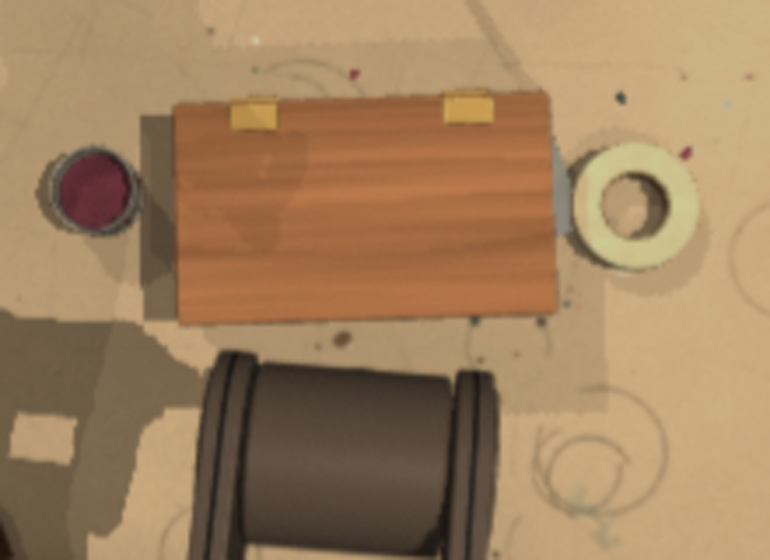

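View pics/s10.png

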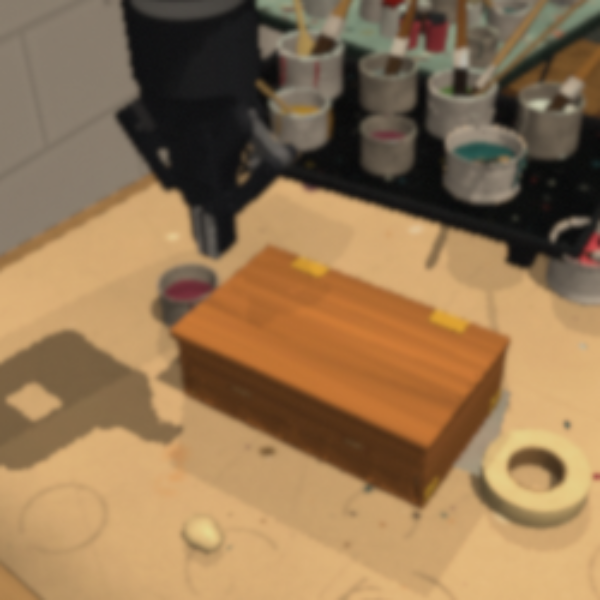

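The lid lies flat at 86–88 mm, the drawers are flush, and the chest, tin, tape and wax haven't moved. The arm is clear, so I'm handing in.

```bash
python3 -c "
from plant import ctrl
print(ctrl.sign_off())"
```

```text
the job is handed in; nothing more can be done
None
```

The chest is shut, and I handed the job in at about 17 s of the 61 s allowed. With the fingers closed, I pushed the left drawer home, then the right, stopping at about 6–7 N each. I then swung the lid over from behind along its arc and pressed it flat with about 10 N.

**Lid:** it came down to the expected height, with its top at 86–88 mm against the nominal 87 mm. The top camera showed it level. The scene camera showed a slope of about 0.01, higher on the hinge side; an open lid would tilt the other way, so I took it as calibration error.

**Drawers:** both fronts are flush with the chest front within 1 mm.

**Chest and loose things:** the chest front, tape and wax are within about 1 mm of where they started. The tin is too by the top camera. In the scene camera one side of the tin reads 4 mm different, which I put down to the changed shadow and occlusion. The top camera could not see the wax at the end because the arm was in the way, so that check is from the scene camera only.

No check failed, and the arm was clear of everything at hand-in.

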